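# Hold a spring clip gaping around a turning template's edge

### The job

Slide the wooden grip on the template holder all the way to its end stop, so that the template card sticks out of its sleeve. Then take the spring clip lying on the bench by its two handles, squeeze it wide open against its spring, and bring it from beyond the card's free upright edge so that the edge stands between the gaping jaws with neither jaw touching the card, ready for a drawing to be slipped in. Finish still holding the clip like that, squeezed open in the air, with the card at its end stop, and leave the other things on the bench where they are.

Things in the scene. Friction and masses are not known exactly. Their poses are not given: they have to be found in the camera images.
- station: Fixed template holder: wooden base 90 x 190 x 12 mm with two upright aluminium sleeve walls, 140 mm long, 24 mm across over both, 90 mm high. Origin: on the bench under the sleeve's mouth, where the card comes out. y points out of the mouth along the slide (sleeve at y -140 to 0, base at -170 to +20 mm), x across the card, z up. A bridge at the mouth, 101 mm high, is the grip's end stop.
- carriage (a joint): Travel of the template carriage (card and grip together), m: 0 retracted, 0.08 at its end stop; grows as the grip moves to the holder's +y. It stays where it is left; about 3 N moves it.
- slide_grip (a point): Centre of the carriage's wooden grip: a block 22 mm across (holder's x), 26 mm along the slide, 40 mm high (102 to 142 mm above the bench; this point at 126 mm). Axes as the holder's. It stands above the sleeve walls, 105 mm behind the card's leading edge.
- card_edge (a point): Middle of the free upright edge of the plywood template card: 4 mm thick, 76 mm high (18 to 94 mm above the bench, this point at 56 mm), in the holder's y-z plane. y points out of the card away from the sleeve, x is square to its faces, z up. Moves with the carriage: 10 mm inside the mouth at 0, 70 mm outside it at the end stop, nothing beside or under the outer 50 mm.
- clip_pivot (a point): Pivot of the loose steel spring clip, half-way up its 30 mm width; it starts shut, lying on its side, pivot axis upright, this point 15 mm up; 90 g. x points along the shut clip to the jaws (49 mm long), y across. Two handles splay out behind, ends 55 mm back, 58 mm apart over the outsides: pinch them across y, about 42 mm behind the pivot. The axes belong to the lever on the +y side.
- clip_lever (a joint): Opening between the clip's two levers, rad: 0 shut, 0.6 squeezed to its stop. There the handles' outsides are parallel, 26 mm apart, and the lips gape 27 mm; squeezed evenly, each lever turns half of it. Pinching 42 mm behind the pivot takes about 3 N to begin and 9 N to reach the stop; a spring shuts it.
- tip_left (a point): Inner face of the lip of the jaw on the clip's +y side, 46 mm ahead of the pivot, half-way up the clip's width.
- tip_right (a point): Inner face of the lip of the jaw on the clip's -y side, 46 mm ahead of the pivot, half-way up the clip's width. It meets the left one when the clip is shut.
- sanding_block: Bystander: cork sanding block 112 x 62 x 35 mm, origin under its centre.
- calipers: Bystander: stainless sliding calipers lying flat, 170 x 75 mm, 8 mm thick, origin under the middle of its beam.
- bowl_blank: Bystander: dark red wooden bowl blank, a disc 112 mm across and 45 mm high, origin under its centre.
- glue_bottle: Bystander: white glue bottle 54 mm across and 140 mm high, origin under its centre.
- wax_jar: Bystander: amber glass jar with a steel cap, 72 mm across and 55 mm high, origin under its centre.
Things that resemble listed ones, but are neither listed nor needed, are in the scene too. Leave any red or yellow look-alike of the station alone.

How it is judged:
On the way, in this order (a step that is already met when the one before it is completed fails the run):
1. the template carriage is at its end stop while the clip still lies on the bench (value of joint carriage above 0.075 m and height (world z) of clip_pivot below 0.03 m), for 0.2 s.
2. the clip is squeezed open and off the bench (value of joint clip_lever above 0.35 rad and height (world z) of clip_pivot above 0.025 m), for 0.2 s.
At the end, for the whole second after the job is handed in: Carriage within 5 mm of its end stop; clip in the fingers (over 1 N), still, open over 0.35 rad, touching neither card, holder nor bench; lips either side of the card, 3 mm or more off its middle plane, 5 mm or more in from the free edge, within 34 mm of mid-height, pivot outside the edge (value of joint carriage above 0.075 m and value of joint clip_lever above 0.35 rad and ((x of tip_left in the frame of card_edge above 0.003 m and x of tip_right in the frame of card_edge below -0.003 m) or (x of tip_right in the frame of card_edge above 0.003 m and x of tip_left in the frame of card_edge below -0.003 m)) and y of each of tip_left, tip_right in the frame of card_edge below -0.005 m and z of tip_left in the frame of card_edge between -0.034 and 0.034 m and z of tip_right in the frame of card_edge between -0.034 and 0.034 m and y of clip_pivot in the frame of card_edge above 0 m and contact force between clip and the fingers above 1 N and contact force between clip and station below 0.5 N and contact force between clip and table below 0.1 N and linear speed of clip below 0.03 m/s); the arm keeps its last pose, push and grip.
It fails at once if the sanding block is shifted by more than 30 mm (distance of sanding_block from where it was at the start of the episode above 0.03 m).
It fails at once if the calipers is shifted by more than 30 mm (distance of calipers from where it was at the start of the episode above 0.03 m).
It fails at once if the bowl blank is shifted by more than 30 mm (distance of bowl_blank from where it was at the start of the episode above 0.03 m).
It fails at once if the glue bottle is shifted by more than 30 mm (distance of glue_bottle from where it was at the start of the episode above 0.03 m).
It fails at once if the wax jar is shifted by more than 30 mm (distance of wax_jar from where it was at the start of the episode above 0.03 m).
It also fails if it takes over 48 s, if anything falls off the work surface, if the arm or the gripper's body presses on something with over 40 N, if the wrist force passes 120 N, or if a joint passes its speed limit or range.

### The arm

A 7-joint arm with a two-finger parallel gripper is mounted at the origin on the work surface. World frame = base frame: x ahead of the robot, y to its left, z up, the work surface at z = 0. Lengths are in m, angles in rad, forces in N, time in s.
With the tool pointing down it reaches from about 0.425 to 0.875 m from the base axis. Payload 4.7 kg.
Tool frame: the origin (TCP) lies on the centre line of the jaws, within the pads' length; the fingertips stand ahead of it and the grasp point (between the pads) lies 8 mm behind it (ctrl.finger_overhang is the x of the fingertips in the tool frame, in m); x points along the fingers, z is the direction in which the jaws open and shut, and the axes are right-handed (so a half turn about x gives the same grasp; the last joint's range is limited). The gripper opens to 87 mm and grips with 3 to 60 N. Pads are 19 mm wide; open, the fingers measure 117 mm over their backs; the gripper's body (75 mm by 190 mm) begins 51 mm behind the grasp point.
Start: joints at [-1.169, 0.321, -0.07, 1.45, 0.023, 1.371, -0.057], TCP at [0.246, 0.602, 0.234] pointing down, gripper open.
Joint ranges: [-2.86, 2.86], [-0.3, 2.09], [-1.38, 1.24], [0.06, 2.45], [-1.56, 4.7], [0.09, 2.05], [-2.69, 2.69]. Speed limits (rad/s): [2.57, 2.57, 3.14, 3.14, 3.14, 3.14, 3.14].

### API

Orientations are given as a rotation vector (axis times angle).
In Python, from bench import readout, viewer, job, nets, ctrl gives the robot as it stands.
- The arm moves only by the shell command python3 -m creep 'ROWS' [FORCE]. ROWS is JSON, a list of rows, each an object with "linear": the shift along the tool's x, y, z in m, a list of three; "twist": the turn, a rotation vector about the tool's x, y, z in degrees, a list of three; "fingers": the gripper's target within -1 to 1 (shut at 1, half-way at 0, fully open at -1). A call has 1 to 8 rows; each row is the pose to reach, as a shift and turn from the pose commanded when the call began, along the tool's axes at that moment; what a row does not reach only later rows make up. A row lasts 1/12 s, in which the tool goes at most 41.7 mm and 7.16 degrees, less where a joint would pass 70% of its speed; a pose out of reach is approached as far as the arm can. A call with a gripper value outside its range is refused whole. The fingers move at their own pace and stop on an object; FORCE is the grip in N (left out, the last holds). Time passes only in rows, so rows that repeat a pose let the fingers close. It gives the time, the measured TCP pose, the force and the opening at its end, in the units of the state.
- readout.get_state(): the state, without advancing time (a new reading comes with each control period).
- viewer.get_image(name): name is "scene" or "top"; returns (picture, depth): 480x640x3 uint8, red, green, blue; 480x640 float32, m along the optical axis (not along the pixel's ray), 0 where there is no reading.
- viewer.camera_params(name): a dict with "K" (3x3 intrinsics, pixels), "cam_to_world" (4x4, takes a point from camera to world coordinates). Camera axes: x right, y down, z forward; pixel columns grow to the right and rows downward; lengths in m; the calibration is good to about 2 mm. A picture is of the moment at which its call begins. camera_params takes no time and is no camera call.
- job.close_job(): hands the job in, once; it reports no verdict.
Trained networks look in the newest picture that a camera, given by its name, has taken for a name from the list of things; names that differ only in an ending like _2 or _b are one class to them, and where a whole thing is asked for, a point or a joint stands for the part that bears it (a point fixed in the world has none). Each returns a list of dicts, best first, with "conf" (0 to 1); they miss things now and then, are a little off and sometimes report something else, mostly with a low value. They report only what shows in the picture. A call takes as long as a camera call. They do not tell look-alikes from the thing itself.
- nets.boxes_of(camera, label): "centre" ([x, y, z] in m, in world coordinates, good to about 4 mm: the middle of the surface that is visible of it).
- nets.place_of(camera, label): "centre" ([x, y, z] in m, in world coordinates, good to about 4 mm: a listed point, or the origin of a listed thing).
The state is a dict: "time": time; "joint_positions": joint angles; "qd": joint speeds; "joint_torque": joint torques, N m; "position": TCP position; "tool_rot": TCP orientation; "ft_force": force on the tool from outside, world axes, zero at the start; "torque": the same for the moment, N m; "grip_width": opening from 0.0 (shut) to 1.0 (fully open).
Only numpy, scipy, OpenCV 4.12 (cv2) and the standard library are available. Lean on these libraries where they do the work, as an engineer would, in place of code of your own. Each camera call takes 0.05 s, during which the arm holds its last target.

## Working session

There is one attempt and no reset: what is moved stays moved. The work goes in short steps, Python scripts to look and compute and a shell command to move; the robot and the scene stay as the last step left them, time stands still between calls to the robot, and variables do not carry over. Pictures are saved under pics/ and viewed, and the job is handed in when it is done.

```bash
ls; mkdir -p pics
python3 - <<'E'
from bench import readout, viewer, job, nets, ctrl
import cv2,numpy as np
print(readout.get_state()); print(ctrl.finger_overhang)
for n in ("scene","top"):
    p,d=viewer.get_image(n); cv2.imwrite(f"pics/{n}0.png",p[:,:,::-1])
    np.savez(f"{n}0.npz",p=p,d=d,**viewer.camera_params(n))
for n in ("scene","top"):
    for l in ("station","slide_grip","card_edge","clip_pivot","tip_left","sanding_block","calipers","bowl_blank","glue_bottle","wax_jar"):
        print(n,l,[(np.round(r['centre'],3).tolist(),round(r['conf'],2)) for r in nets.place_of(n,l)])
E
```

```text
pics
{'time': 0.0, 'joint_positions': array([-1.16885736,  0.32185395, -0.07006916,  1.45169209,  0.02256933,
        1.37078259, -0.05689686]), 'qd': array([-0.00085292,  0.00120787,  0.00031736, -0.0028728 , -0.00141279,
       -0.0023761 , -0.00173703]), 'joint_torque': array([-1.01224086e-04, -4.91282380e+01, -4.04080097e-01, -3.12541044e+01,
       -6.39673742e-02,  4.36190399e-02,  1.78736200e-04]), 'position': array([0.24566381, 0.60120786, 0.23243268]), 'tool_rot': array([-0.92010691,  1.36969205,  0.91821621]), 'ft_force': array([-0.23868675, -0.71794373, -0.32282649]), 'torque': array([-0.00273778,  0.02845688,  0.04855825]), 'grip_width': 0.9973955443451347}
0.011
scene station [([0.595, -0.069, -0.0], 0.82), ([0.178, -0.217, 0.001], 0.78), ([0.277, 0.338, 0.001], 0.63), ([0.678, -0.317, 0.0], 0.55), ([0.389, 0.037, 0.002], 0.22)]
scene slide_grip [([0.279, 0.225, 0.126], 0.96), ([0.589, -0.181, 0.128], 0.72), ([0.464, 0.22, 0.019], 0.63), ([0.689, -0.435, 0.126], 0.54)]
scene card_edge [([0.595, -0.076, 0.055], 0.96), ([0.681, -0.331, 0.055], 0.76)]
scene clip_pivot [([0.
[... 464 characters left out ...]
.181, -0.218, -0.001], 0.72), ([0.465, 0.22, 0.011], 0.52)]
top slide_grip [([0.28, 0.228, 0.129], 0.85), ([0.588, -0.177, 0.126], 0.79), ([0.2, -0.336, 0.127], 0.71), ([0.686, -0.432, 0.123], 0.69), ([0.594, -0.076, 0.052], 0.48)]
top card_edge [([0.184, -0.228, 0.058], 0.88), ([0.68, -0.329, 0.053], 0.84), ([0.594, -0.075, 0.055], 0.81), ([0.275, 0.334, 0.055], 0.63)]
top clip_pivot [([0.466, 0.215, 0.012], 0.73)]
top tip_left [([0.418, 0.214, 0.016], 0.61)]
top sanding_block []
top calipers [([0.739, 0.089, 0.0], 0.82)]
top bowl_blank [([0.688, 0.348, -0.002], 0.93)]
top glue_bottle [([0.37, -0.27, -0.001], 0.73), ([0.596, -0.076, 0.053], 0.58)]
top wax_jar [([0.714, -0.18, -0.001], 0.8)]
```

View pics/scene0.png

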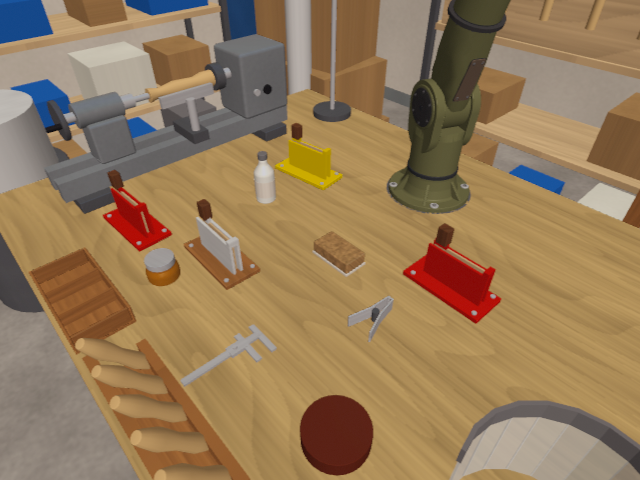

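View pics/top0.png

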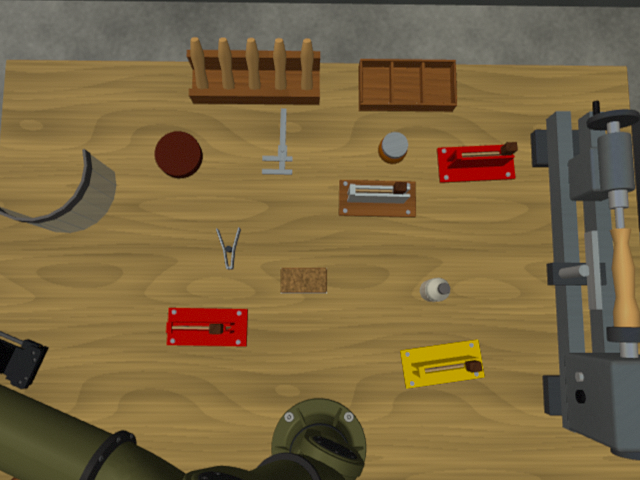

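The top view shows the genuine holder (wood base, aluminium walls) at about (378,198) with the grip at (402,187). The clip is at (229,248) with its jaws pointing down in the image. I'll refine both poses from depth.

```bash
cat > h.py <<'E'
import numpy as np,cv2
def load(f):
    z=np.load(f); return z['p'],z['d'],z['K'],z['cam_to_world']
def pts(d,K,T):
    v,u=np.mgrid[:480,:640]; P=np.stack([(u-K[0,2])/K[0,0]*d,(v-K[1,2])/K[1,1]*d,d,np.ones_like(d)],-1)
    W=P@T.T; W=W[...,:3]; W[d<=0]=np.nan; return W
def inbox(W,lo,hi):
    return np.all((W>=lo)&(W<=hi),-1)
E
python3 - <<'E'
from h import *
from scipy.spatial.transform import Rotation as R
print(R.from_rotvec([-0.92010691,  1.36969205,  0.91821621]).as_matrix().round(3))
for n in ("scene","top"):
    p,d,K,T=load(n+"0.npz"); W=pts(d,K,T); print(n,T.round(3).tolist(),"px m",(K[0,0]).round(1))
    def rect(name,lo,hi):
        q=W[inbox(W,lo,hi)]
        if len(q)<5: print(name,len(q));return
        c,s,a=cv2.minAreaRect((q[:,:2]*1000).astype(np.float32)); print(name,len(q),np.round(c,1),np.round(s,1),round(a,2),'mean',q.mean(0).round(4))
    rect("base",[.5,-.26,.006],[.68,-.02,.02])
    rect("walltop",[.5,-.26,.083],[.68,-.02,.096])
    rect("grip",[.5,-.26,.136],[.68,-.02,.146])
    rect("griplow",[.5,-.26,.108],[.68,-.02,.146])
    rect("clip",[.38,.15,.022],[.56,.28,.04])
    rect("clipall",[.38,.15,.006],[.56,.28,.04])
    m=inbox(W,[.38,.15,.004],[.56,.28,.05]); q=W[m]
    o=q[np.argsort(q[:,0])]; print(o[:6].round(4).tolist(), o[-6:].round(4).tolist())
p,d,K,T=load("top0.npz")
a=cv2.resize(p[160:230,325:430],None,fx=7,fy=7,interpolation=0);b=cv2.resize(p[220:280,200:260],None,fx=8,fy=8,interpolation=0)
cv2.imwrite("pics/a.png",a[:,:,::-1]);cv2.imwrite("pics/b.png",b[:,:,::-1])
E
```

```text
[[-0.001 -0.926  0.378]
 [-0.002  0.378  0.926]
 [-1.    -0.    -0.002]]
scene [[-0.745, 0.434, -0.507, 0.936], [0.668, 0.479, -0.57, 0.571], [-0.004, -0.763, -0.647, 0.69], [0.0, 0.0, 0.0, 1.0]] px m 441.5
base 1347 [ 592.3 -140.7] [192.9  90.4] 89.41 mean [ 0.6066 -0.1177  0.0111]
walltop 399 [ 591.8 -136.6] [143.3  25.5] 88.56 mean [ 0.5942 -0.1281  0.0889]
grip 83 [ 591.3 -176.6] [21.5 28.2] 0.49 mean [ 0.5923 -0.1745  0.14  ]
griplow 222 [ 591.7 -176.6] [22.4 28.2] 0.49 mean [ 0.5939 -0.171   0.1288]
clip 350 [464.1 221.8] [99.2 55.8] 2.58 mean [0.4644 0.2197 0.0274]
clipall 648 [463.7 220.7] [100.2  57.9] 2.58 mean [0.4672 0.2189 0.0214]
[[0.4134, 0.2241, 0.0183], [0.4141, 0.2242, 0.022], [0.4145, 0.2232, 0.0304], [0.4148, 0.2246, 0.0047], [0.4148, 0.2133, 0.0286], [0.415, 0.2243, 0.0077]] [[0.5139, 0.1956, 0.0114], [0.5141, 0.196, 0.009], [0.5141, 0.1962, 0.0061], [0.5145, 0.198, 0.0261], [0.5148, 0.1986, 0.0238], [0.515, 0.1972, 0.0047]]
top [[0.002, -0.992, 0.127, 0.315], [-1.0, -0.004, -0.017, 0.032], [0.018, -0.127, -0.992, 1.314], [0.0, 0.0, 0.0, 1.0]] px m 538.6
base 1713 [ 591.9 -137.1] [173.1 238.1] 1.65 mean [ 0.5836 -0.1417  0.0117]
walltop 394 [ 591.4 -138.9] [140.3  25.9] 89.69 mean [ 0.5906 -0.1325  0.0895]
grip 112 [ 590.8 -179.7] [25.4 21.6] 89.89 mean [ 0.5905 -0.1793  0.1412]
griplow 163 [ 590.3 -179.3] [26.1 22.4] 89.89 mean [ 0.5885 -0.1777  0.1351]
clip 208 [462.7 217.8] [98.1 55.1] 2.88 mean [0.4622 0.2175 0.0282]
clipall 308 [475.9 216.2] [149.7 117.5] 19.9 mean [0.4631 0.2167 0.0231]
[[0.3814, 0.2192, 0.0048], [0.3816, 0.183, 0.0041], [0.3861, 0.2675, 0.005], [0.3888, 0.2049, 0.0044], [0.3889, 0.1711, 0.0042], [0.3934, 0.224, 0.0065]] [[0.5562, 0.1936, 0.0043], [0.5583, 0.2599, 0.0047], [0.5585, 0.2256, 0.0044], [0.5586, 0.1838, 0.0051], [0.5586, 0.1788, 0.0051], [0.5589, 0.1519, 0.0042]]
```

View pics/a.png

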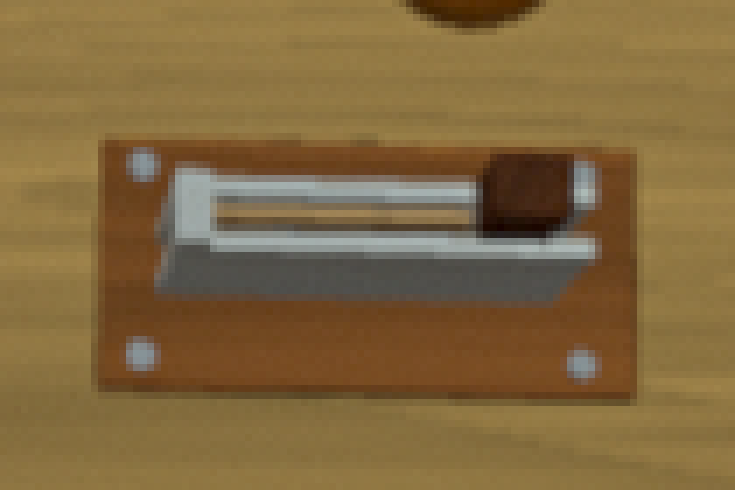

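View pics/b.png

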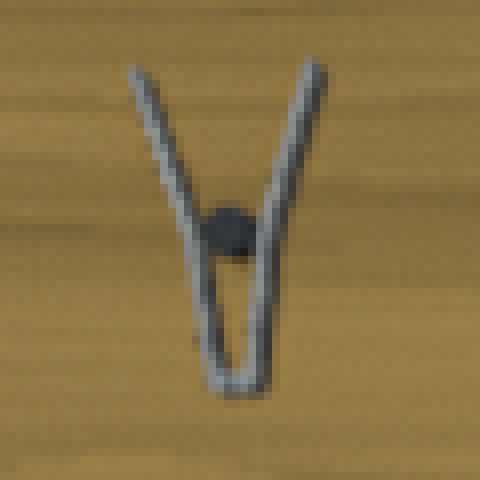

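```bash
cat > go.py <<'E'
import sys,numpy as np
from bench import readout
from scipy.spatial.transform import Rotation as R
s=readout.get_state(); M=R.from_rotvec(s['tool_rot']).as_matrix()
x,y,z,a=map(float,sys.argv[1:5]); a=np.deg2rad(a)
Z=np.array([np.cos(a),np.sin(a),0]);X=np.array([0,0,-1.]);Y=np.cross(Z,X)
T=np.stack([X,Y,Z],1)
print("pos",s['position'].round(4),"t",round(s['time'],2),"zang",np.rad2deg(np.arctan2(M[1,2],M[0,2])).round(2),"F",s['ft_force'].round(1),"w",round(s['grip_width'],3),"q",s['joint_positions'].round(2))
print("lin",(M.T@(np.array([x,y,z])-s['position'])).round(4).tolist(),"twist",np.rad2deg(R.from_matrix(M.T@T).as_rotvec()).round(2).tolist())
E
python3 go.py .591 -.178 .25 -1
```

```text
pos [0.2458 0.6017 0.2336] t 1.1 zang 67.78 F [ 0.2 -0.4  0.7] w 1.002 q [-1.17  0.32 -0.07  1.45  0.02  1.37 -0.06]
lin [-0.0164, -0.6144, -0.5913] twist [68.78, 0.0, -0.0]
```

```bash
python3 -m creep '[{"linear":[-0.02,-0.615,-0.59],"twist":[68.8,0,0],"fingers":-1},{"linear":[-0.02,-0.615,-0.59],"twist":[68.8,0,0],"fingers":-1},{"linear":[-0.02,-0.615,-0.59],"twist":[68.8,0,0],"fingers":-1},{"linear":[-0.02,-0.615,-0.59],"twist":[68.8,0,0],"fingers":-1},{"linear":[-0.02,-0.615,-0.59],"twist":[68.8,0,0],"fingers":-1},{"linear":[-0.02,-0.615,-0.59],"twist":[68.8,0,0],"fingers":-1},{"linear":[-0.02,-0.615,-0.59],"twist":[68.8,0,0],"fingers":-1},{"linear":[-0.02,-0.615,-0.59],"twist":[68.8,0,0],"fingers":-1}]'; python3 go.py .591 -.178 .25 -1
```

```text
time: 1.77
position: [0.3816, 0.2953, 0.2417]
tool_rot: [-0.138, 1.566, 0.14]
ft_force: [1.2, 0.4, 0.0]
grip_width: 1.002
pos [0.3816 0.2953 0.2417] t 1.77 zang 10.14 F [1.2 0.4 0. ] w 1.002 q [-0.91 -0.05  0.19  1.85  0.01  1.34 -0.54]
lin [-0.0086, -0.5028, 0.1227] twist [11.14, 0.03, -0.05]
```

```bash
python3 -m creep '[{"linear":[-0.009,-0.5,0.123],"twist":[11.1,0,0],"fingers":-1},{"linear":[-0.009,-0.5,0.123],"twist":[11.1,0,0],"fingers":-1},{"linear":[-0.009,-0.5,0.123],"twist":[11.1,0,0],"fingers":-1},{"linear":[-0.009,-0.5,0.123],"twist":[11.1,0,0],"fingers":-1},{"linear":[-0.009,-0.5,0.123],"twist":[11.1,0,0],"fingers":-1},{"linear":[-0.009,-0.5,0.123],"twist":[11.1,0,0],"fingers":-1},{"linear":[-0.009,-0.5,0.123],"twist":[11.1,0,0],"fingers":-1},{"linear":[-0.009,-0.5,0.123],"twist":[11.1,0,0],"fingers":-1}]'; python3 go.py .591 -.178 .25 -1
```

```text
time: 2.43
position: [0.5189, -0.0085, 0.2478]
tool_rot: [0.009, 1.569, -0.008]
ft_force: [0.7, 0.4, -1.0]
grip_width: 0.995
pos [ 0.5189 -0.0085  0.2478] t 2.43 zang -0.61 F [ 0.7  0.4 -1. ] w 0.995 q [-0.59  0.02  0.57  1.77 -0.01  1.35 -0.03]
lin [-0.0023, -0.1688, 0.0739] twist [0.39, 0.08, -0.05]
```

```bash
python3 -m creep '[{"linear":[-0.002,-0.169,0.074],"twist":[0,0,0],"fingers":-1},{"linear":[-0.002,-0.169,0.074],"twist":[0,0,0],"fingers":-1},{"linear":[-0.002,-0.169,0.074],"twist":[0,0,0],"fingers":-1},{"linear":[-0.002,-0.169,0.074],"twist":[0,0,0],"fingers":-1},{"linear":[-0.002,-0.169,0.074],"twist":[0,0,0],"fingers":-1},{"linear":[-0.002,-0.169,0.074],"twist":[0,0,0],"fingers":-1},{"linear":[-0.002,-0.169,0.074],"twist":[0,0,0],"fingers":-1}]'; python3 go.py .591 -.178 .124 -1
```

```text
time: 3.02
position: [0.5903, -0.1774, 0.2489]
tool_rot: [0.01, 1.572, -0.011]
ft_force: [0.1, 0.2, -0.0]
grip_width: 1.003
pos [ 0.5903 -0.1774  0.2489] t 3.02 zang -0.76 F [ 0.1  0.2 -0. ] w 1.003 q [-0.33  0.28  0.71  1.54 -0.19  1.39  0.38]
lin [0.1249, -0.0005, 0.0008] twist [0.24, -0.05, 0.02]
```

```bash
python3 -m creep '[{"linear":[0.04,0,0],"twist":[0,0,0],"fingers":-0.5},{"linear":[0.08,0,0],"twist":[0,0,0],"fingers":-0.3},{"linear":[0.11,0,0],"twist":[0,0,0],"fingers":-0.2},{"linear":[0.124,0,0],"twist":[0,0,0],"fingers":-0.2},{"linear":[0.124,0,0],"twist":[0,0,0],"fingers":1},{"linear":[0.124,0,0],"twist":[0,0,0],"fingers":1},{"linear":[0.124,0,0],"twist":[0,0,0],"fingers":1},{"linear":[0.124,0,0],"twist":[0,0,0],"fingers":1}]' 10; python3 go.py .5925 -.098 .124 -1
```

```text
time: 3.68
position: [0.5922, -0.1765, 0.1278]
tool_rot: [0.008, 1.566, -0.008]
ft_force: [0.5, -0.4, -0.1]
grip_width: 0.475
pos [ 0.5922 -0.1765  0.1278] t 3.68 zang -0.59 F [ 0.5 -0.4 -0.1] w 0.475 q [-0.3   0.38  0.68  1.69 -0.26  1.16  0.43]
lin [0.0038, 0.0785, -0.0006] twist [0.41, 0.25, 0.02]
```

```bash
python3 -m creep '[{"linear":[0,0,0],"twist":[0,0,0],"fingers":1},{"linear":[0,0,0],"twist":[0,0,0],"fingers":1},{"linear":[0,0,0],"twist":[0,0,0],"fingers":1},{"linear":[0,0,0],"twist":[0,0,0],"fingers":1},{"linear":[0,0,0],"twist":[0,0,0],"fingers":1}]' 10; python3 go.py .5925 -.098 .124 -1
```

```text
time: 4.1
position: [0.5922, -0.1764, 0.1262]
tool_rot: [0.008, 1.567, -0.009]
ft_force: [4.8, -0.6, 3.1]
grip_width: 0.255
pos [ 0.5922 -0.1764  0.1262] t 4.1 zang -0.61 F [ 4.8 -0.6  3.1] w 0.255 q [-0.3   0.38  0.68  1.69 -0.26  1.16  0.43]
lin [0.0022, 0.0784, -0.0005] twist [0.39, 0.21, 0.03]
```

```bash
python3 -m creep '[{"linear":[0,0.015,0.001],"twist":[0,0,0],"fingers":1},{"linear":[0,0.03,0.0015],"twist":[0,0,0],"fingers":1},{"linear":[0,0.045,0.0015],"twist":[0,0,0],"fingers":1},{"linear":[0,0.06,0.002],"twist":[0,0,0],"fingers":1},{"linear":[0,0.072,0.002],"twist":[0,0,0],"fingers":1},{"linear":[0,0.08,0.002],"twist":[0,0,0],"fingers":1},{"linear":[0,0.085,0.002],"twist":[0,0,0],"fingers":1},{"linear":[0,0.085,0.002],"twist":[0,0,0],"fingers":1}]' 10; python3 go.py .5925 -.098 .124 -1
```

```text
time: 4.77
position: [0.5935, -0.0969, 0.126]
tool_rot: [0.004, 1.569, -0.017]
ft_force: [1.6, -9.7, 2.3]
grip_width: 0.252
pos [ 0.5935 -0.0969  0.126 ] t 4.77 zang -0.76 F [ 1.6 -9.7  2.3] w 0.252 q [-0.44  0.34  0.66  1.73 -0.22  1.15  0.27]
lin [0.002, -0.0011, -0.001] twist [0.24, 0.1, 0.45]
```

Run:
```python
from bench import viewer,nets
from h import *
for n in ("scene","top"):
    p,d=viewer.get_image(n); np.savez(n+"1.npz",p=p,d=d,**viewer.camera_params(n))
    print([(np.round(r['centre'],3).tolist(),round(r['conf'],2)) for r in nets.place_of(n,"card_edge")])
    W=pts(d,viewer.camera_params(n)["K"],viewer.camera_params(n)["cam_to_world"])
    q=W[inbox(W,[.56,-.05,.07],[.63,.05,.105])]
    if len(q): print(len(q),q.min(0),q.max(0), cv2.minAreaRect((q[:,:2]*1000).astype(np.float32)))
    cv2.imwrite(f"pics/{n}1.png",p[:,:,::-1])
```

```text
[([0.682, -0.327, 0.054], 0.88), ([0.595, 0.003, 0.057], 0.78), ([0.59, -0.105, 0.127], 0.7)]
155 [ 0.59052133 -0.0499888   0.07001289] [0.59689141 0.00370428 0.09517679] ((593.8616943359375, -23.130233764648438), (53.623443603515625, 5.476046085357666), 88.61685943603516)
[([0.274, 0.337, 0.056], 0.77), ([0.677, -0.326, 0.054], 0.64), ([0.187, -0.231, 0.061], 0.6), ([0.596, 0.0, 0.053], 0.56)]
85 [ 0.59045359 -0.04996163  0.07010573] [0.596266   0.00103912 0.09834138] ((593.0062866210938, -24.465360641479492), (5.662883758544922, 51.005550384521484), 1.1698129177093506)
```

The carriage moved 79.5 mm and the end stop is reacting with 9.7 N. The card edge is now at about (0.594, 0.002). Next I release and go to the clip.

```bash
python3 -m creep '[{"linear":[0,0.083,0],"twist":[0,0,0],"fingers":-1},{"linear":[0,0,0],"twist":[0,0,0],"fingers":-1},{"linear":[0,0,0],"twist":[0,0,0],"fingers":-1},{"linear":[-0.04,0,0],"twist":[0,0,0],"fingers":-1},{"linear":[-0.08,0,0],"twist":[0,0,0],"fingers":-1},{"linear":[-0.1,0,0],"twist":[0,0,0],"fingers":-1}]'; python3 go.py .504 .2215 .16 -87
```

```text
time: 5.47
position: [0.594, -0.0927, 0.2291]
tool_rot: [0.01, 1.568, -0.011]
ft_force: [0.5, 0.4, 1.6]
grip_width: 0.621
pos [ 0.594  -0.0927  0.2291] t 5.47 zang -0.74 F [0.5 0.4 1.6] w 0.621 q [-0.46  0.25  0.68  1.61 -0.16  1.34  0.23]
lin [0.0687, 0.313, -0.0943] twist [86.26, 0.16, -0.11]
```

My first row there carried a stray 0.083 forward shift. The slipping grip should have absorbed it, but I'll check the carriage.

Run:
```python
from bench import viewer,nets
from h import *
for n in ("scene","top"):
    p,d=viewer.get_image(n); np.savez(n+"2.npz",p=p,d=d,**viewer.camera_params(n))
    W=pts(d,viewer.camera_params(n)["K"],viewer.camera_params(n)["cam_to_world"])
    q=W[inbox(W,[.56,-.05,.07],[.63,.05,.105])]
    if len(q): print(len(q),q.min(0),q.max(0), cv2.minAreaRect((q[:,:2]*1000).astype(np.float32)))
    cv2.imwrite(f"pics/{n}2.png",p[:,:,::-1])
    q=W[inbox(W,[.5,-.3,.108],[.68,.02,.146])]
    if len(q): print(cv2.minAreaRect((q[:,:2]*1000).astype(np.float32)))
```

```text
154 [ 0.59158599 -0.04977154  0.07007005] [0.59672174 0.00467644 0.09459876] ((594.15869140625, -22.546401977539062), (54.451297760009766, 5.001612186431885), 89.68592834472656)
((592.9219970703125, -100.05078887939453), (27.5653076171875, 22.269651412963867), 89.84107971191406)
86 [ 0.5907197  -0.04954253  0.07018026] [0.59597474 0.00105881 0.09799711] ((593.0634765625, -24.258678436279297), (5.231570720672607, 50.59970474243164), 0.722977876663208)
```

View pics/scene2.png

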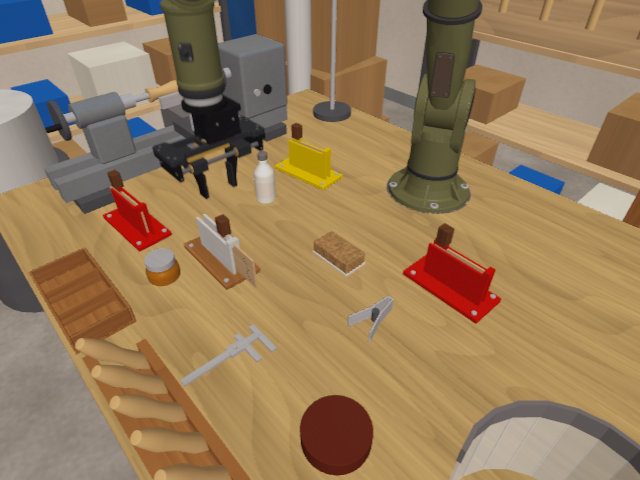

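The scene view shows the card sticking out at about (243,265), with the clip at (373,315) and the bystanders untouched. Now to a point above the clip handles.

```bash
python3 -m creep '[{"linear":[0.069,0.313,-0.094],"twist":[86.3,0,0],"fingers":-1},{"linear":[0.069,0.313,-0.094],"twist":[86.3,0,0],"fingers":-1},{"linear":[0.069,0.313,-0.094],"twist":[86.3,0,0],"fingers":-1},{"linear":[0.069,0.313,-0.094],"twist":[86.3,0,0],"fingers":-1},{"linear":[0.069,0.313,-0.094],"twist":[86.3,0,0],"fingers":-1},{"linear":[0.069,0.313,-0.094],"twist":[86.3,0,0],"fingers":-1},{"linear":[0.069,0.313,-0.094],"twist":[86.3,0,0],"fingers":-1},{"linear":[0.069,0.313,-0.094],"twist":[86.3,0,0],"fingers":-1}]'; python3 go.py .504 .2215 .16 -87
```

```text
time: 6.23
position: [0.5104, 0.1919, 0.1616]
tool_rot: [0.716, 1.45, -0.72]
ft_force: [0.4, 0.1, 0.2]
grip_width: 0.997
pos [0.5104 0.1919 0.1616] t 6.23 zang -52.72 F [0.4 0.1 0.2] w 0.997 q [-0.94  0.16  0.58  1.82 -0.09  1.19 -1.25]
lin [0.0016, 0.0128, -0.0274] twist [34.28, 0.02, 0.15]
```

```bash
python3 -m creep '[{"linear":[0.002,0.013,-0.027],"twist":[34.3,0,0],"fingers":-1},{"linear":[0.002,0.013,-0.027],"twist":[34.3,0,0],"fingers":-1},{"linear":[0.002,0.013,-0.027],"twist":[34.3,0,0],"fingers":-1},{"linear":[0.002,0.013,-0.027],"twist":[34.3,0,0],"fingers":-1},{"linear":[0.002,0.013,-0.027],"twist":[34.3,0,0],"fingers":-1},{"linear":[0.002,0.013,-0.027],"twist":[34.3,0,0],"fingers":-1},{"linear":[0.002,0.013,-0.027],"twist":[34.3,0,0],"fingers":-1}]'; python3 go.py .504 .2215 .014 -87
python3 - <<'E'
from bench import viewer,nets
from h import *
for n in ("scene","top"):
    p,d=viewer.get_image(n); np.savez(n+"3.npz",p=p,d=d,**viewer.camera_params(n))
    W=pts(d,viewer.camera_params(n)["K"],viewer.camera_params(n)["cam_to_world"])
    q=W[inbox(W,[.5,-.26,.136],[.68,.02,.146])]
    if len(q): print(cv2.minAreaRect((q[:,:2]*1000).astype(np.float32)))
    cv2.imwrite(f"pics/{n}3.png",p[:,:,::-1])
E
```

```text
time: 6.82
position: [0.5052, 0.22, 0.1601]
tool_rot: [1.162, 1.238, -1.166]
ft_force: [0.9, -0.1, -0.0]
grip_width: 1.001
pos [0.5052 0.22   0.1601] t 6.82 zang -86.48 F [ 0.9 -0.1 -0. ] w 1.001 q [-1.02  0.18  0.62  1.81 -0.11  1.19 -1.87]
lin [0.1461, -0.0008, -0.0017] twist [0.52, 0.07, 0.11]
((593.47607421875, -101.32134246826172), (21.597856521606445, 26.532869338989258), 2.7528722286224365)
((592.0325927734375, -103.56018829345703), (24.93238067626953, 21.936880111694336), 89.77106475830078)
```

View pics/scene3.png

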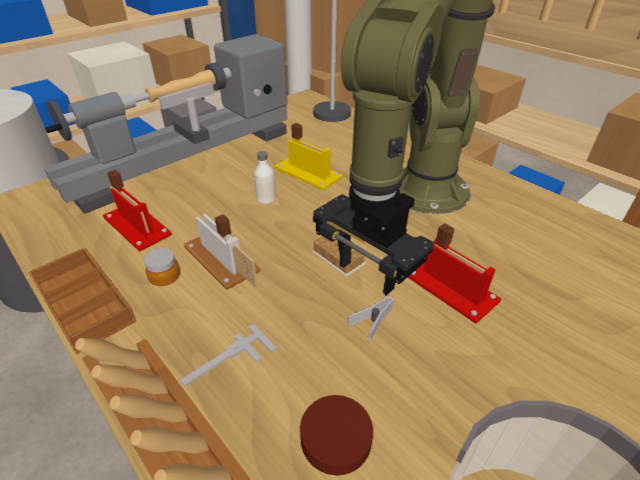

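Run:
```python
from h import *
o=[]
for k in (0,1,2,3):
    p=load(f"top{k}.npz")[0]; o.append(cv2.resize(p[170:215,335:425],None,fx=6,fy=6,interpolation=0)[:,:,::-1])
s=np.vstack([np.hstack(o[:1]),o[3]]); cv2.imwrite("pics/c.png",s)
o=[]
for k in (1,2,3):
    p=load(f"scene{k}.npz")[0]; o.append(cv2.resize(p[205:290,185:265],None,fx=4 if 0 else 3,fy=3,interpolation=0)[:,:,::-1])
cv2.imwrite("pics/d.png",np.hstack(o))
```

```text
(no output)
```

View pics/c.png

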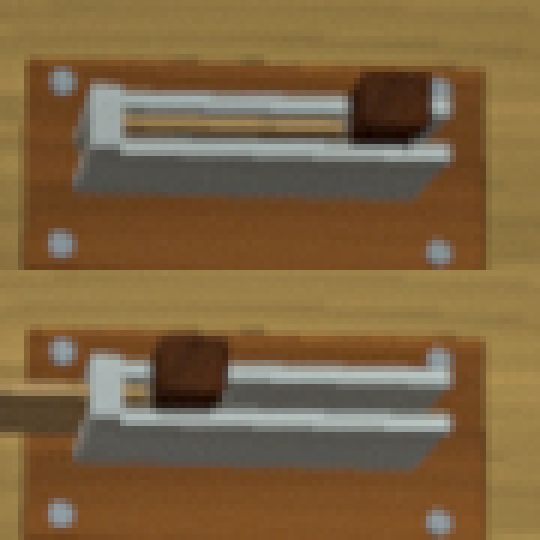

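View pics/d.png

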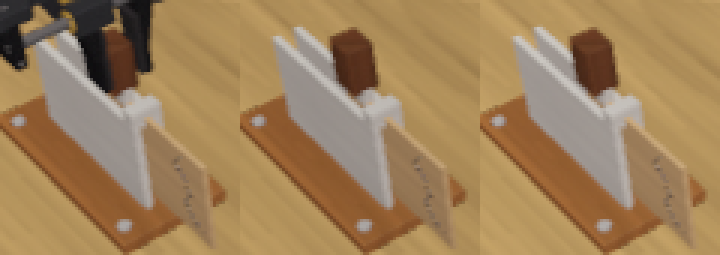

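Run:
```python
from h import *
for n,(a,b,c,e) in {"scene":(235,290,230,265),"top":(170,215,325,350)}.items():
    A=[load(f"{n}{k}.npz")[0][a:b,c:e].astype(np.float32).mean(-1) for k in (1,2,3)]
    for k in (1,2): print(n,k,cv2.phaseCorrelate(A[0],A[k]),np.abs(A[0]-A[k]).mean(),np.abs(A[0]-A[k]).max())
```

```text
scene 1 ((-0.010712388956328311, -0.019231687496358063), 1.0036886408925056) 0.8581819 6.333336
scene 2 ((-0.0028261307315666784, -0.022926845088850456), 1.005412533906875) 4.623376 6.3333435
top 1 ((0.7144704219928641, 0.4608677717113814), 0.6422001287672254) 7.6444445 100.0
top 2 ((1.2677387164723992, 0.38545713697368456), 0.48879376305474176) 10.296 96.0
```

The card images are identical from before release to after it (0.02 px), so it is still at the stop. Descending on the handles now.

```bash
python3 -m creep '[{"linear":[0.04,0,-0.001],"twist":[0,0,0],"fingers":-1},{"linear":[0.08,0,-0.001],"twist":[0,0,0],"fingers":-1},{"linear":[0.11,-0.001,-0.0015],"twist":[0.5,0,0],"fingers":-1},{"linear":[0.13,-0.001,-0.0015],"twist":[0.5,0,0],"fingers":-1},{"linear":[0.14,-0.001,-0.0015],"twist":[0.5,0,0],"fingers":-1},{"linear":[0.145,-0.001,-0.0015],"twist":[0.5,0,0],"fingers":-1},{"linear":[0.145,-0.001,-0.0015],"twist":[0.5,0,0],"fingers":-1}]'; python3 go.py .504 .2215 .014 -87
python3 - <<'E'
from bench import viewer
from h import *
for n in ("scene","top"):
    p,d=viewer.get_image(n); np.savez(n+"4.npz",p=p,d=d,**viewer.camera_params(n))
    q=p[255:375,310:470] if n=="scene" else p[210:290,190:270]
    cv2.imwrite(f"pics/{n}4.png",cv2.resize(q,None,fx=5,fy=5,interpolation=2)[:,:,::-1])
E
```

```text
time: 7.5
position: [0.5048, 0.2219, 0.0157]
tool_rot: [1.171, 1.233, -1.172]
ft_force: [0.2, -0.0, -0.2]
grip_width: 0.998
pos [0.5048 0.2219 0.0157] t 7.5 zang -87.08 F [ 0.2 -0.  -0.2] w 0.998 q [-0.96  0.37  0.58  1.94 -0.25  0.91 -1.78]
lin [0.0017, -0.0008, 0.0004] twist [-0.08, 0.04, 0.04]
```

View pics/scene4.png

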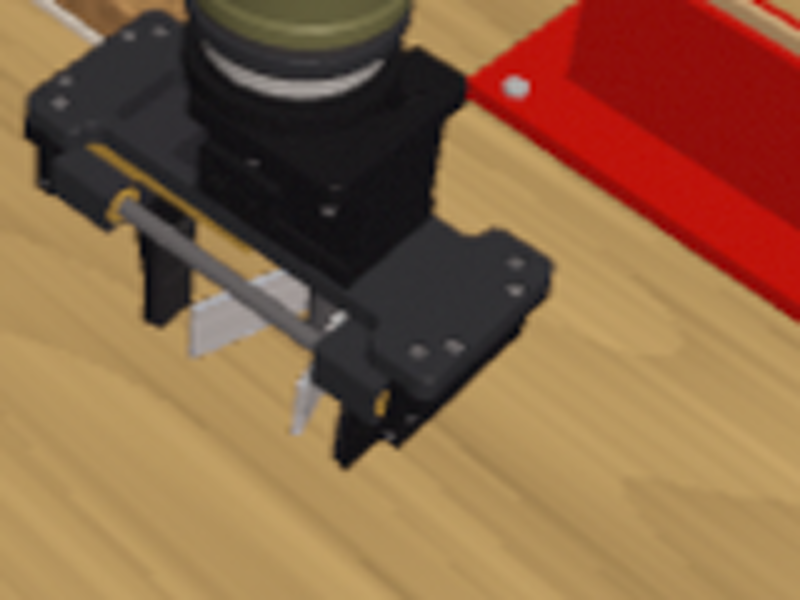

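View pics/top4.png

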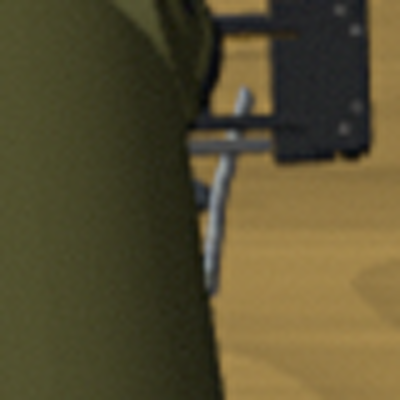

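The fingers straddle both handles (crop at (165,265) and (360,420)), so I squeeze.

```bash
for i in 1; do python3 -m creep '[{"linear":[0.001,0,0],"twist":[0,0,0],"fingers":1},{"linear":[0.001,0,0],"twist":[0,0,0],"fingers":1},{"linear":[0.001,0,0],"twist":[0,0,0],"fingers":1},{"linear":[0.001,0,0],"twist":[0,0,0],"fingers":1},{"linear":[0.001,0,0],"twist":[0,0,0],"fingers":1},{"linear":[0.001,0,0],"twist":[0,0,0],"fingers":1},{"linear":[0.001,0,0],"twist":[0,0,0],"fingers":1},{"linear":[0.001,0,0],"twist":[0,0,0],"fingers":1}]' 20; done; python3 -m creep '[{"linear":[0,0,0],"twist":[0,0,0],"fingers":1},{"linear":[0,0,0],"twist":[0,0,0],"fingers":1},{"linear":[0,0,0],"twist":[0,0,0],"fingers":1},{"linear":[0,0,0],"twist":[0,0,0],"fingers":1},{"linear":[0,0,0],"twist":[0,0,0],"fingers":1},{"linear":[0,0,0],"twist":[0,0,0],"fingers":1}]'; python3 go.py .504 .2215 .10 -87
```

```text
time: 8.27
position: [0.5053, 0.2223, 0.0154]
tool_rot: [1.172, 1.232, -1.171]
ft_force: [0.3, -0.2, 1.3]
grip_width: 0.482
time: 8.77
position: [0.5052, 0.2221, 0.0154]
tool_rot: [1.172, 1.232, -1.172]
ft_force: [0.6, -0.8, 4.2]
grip_width: 0.297
pos [0.5052 0.2221 0.0154] t 8.77 zang -87.11 F [ 0.6 -0.8  4.2] w 0.297 q [-0.96  0.37  0.58  1.94 -0.25  0.91 -1.78]
lin [-0.0846, -0.0012, 0.0005] twist [-0.11, -0.0, -0.03]
```

```bash
python3 -m creep '[{"linear":[-0.015,0,0],"twist":[0,0,0],"fingers":1},{"linear":[-0.03,0,0],"twist":[0,0,0],"fingers":1},{"linear":[-0.05,0,0],"twist":[0,0,0],"fingers":1},{"linear":[-0.07,0,0],"twist":[0,0,0],"fingers":1},{"linear":[-0.09,0,0],"twist":[0,0,0],"fingers":1},{"linear":[-0.11,0,0],"twist":[0,0,0],"fingers":1},{"linear":[-0.125,0,0],"twist":[0,0,0],"fingers":1},{"linear":[-0.125,0,0],"twist":[0,0,0],"fingers":1}]'; python3 go.py .595 .15 .14 -1
python3 - <<'E'
from bench import viewer
from h import *
for n in ("scene",):
    p,d=viewer.get_image(n)
    q=p[205:335,320:480]
    cv2.imwrite(f"pics/{n}5.png",cv2.resize(q,None,fx=4,fy=4,interpolation=2)[:,:,::-1])
E
```

```text
time: 9.43
position: [0.5061, 0.2233, 0.1426]
tool_rot: [1.176, 1.233, -1.168]
ft_force: [0.7, 0.2, -0.7]
grip_width: 0.295
pos [0.5061 0.2233 0.1426] t 9.43 zang -87.08 F [ 0.7  0.2 -0.7] w 0.295 q [-1.02  0.2   0.62  1.83 -0.13  1.15 -1.87]
lin [0.0027, 0.085, 0.0777] twist [-86.08, 0.02, -0.3]
```

View pics/scene5.png

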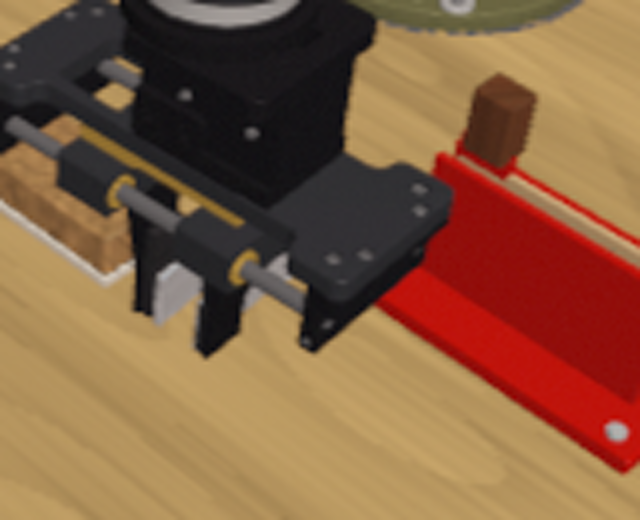

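The clip is held between the fingers, open and off the bench (crop at (180,290)). Turning it while moving to a point beyond the card edge.

```bash
python3 -m creep '[{"linear":[0,0.005,0.005],"twist":[-6,0,0],"fingers":1},{"linear":[0,0.015,0.012],"twist":[-12,0,0],"fingers":1},{"linear":[0,0.025,0.02],"twist":[-18,0,0],"fingers":1},{"linear":[0,0.035,0.03],"twist":[-24,0,0],"fingers":1},{"linear":[0,0.045,0.04],"twist":[-30,0,0],"fingers":1},{"linear":[0,0.055,0.05],"twist":[-36,0,0],"fingers":1},{"linear":[0,0.065,0.06],"twist":[-42,0,0],"fingers":1},{"linear":[0,0.075,0.07],"twist":[-48,0,0],"fingers":1}]'; python3 go.py .595 .15 .14 -1
```

```text
time: 10.15
position: [0.5823, 0.1556, 0.1375]
tool_rot: [0.528, 1.508, -0.532]
ft_force: [-0.1, 0.2, -1.1]
grip_width: 0.293
pos [0.5823 0.1556 0.1375] t 10.15 zang -38.79 F [-0.1  0.2 -1.1] w 0.293 q [-0.77  0.32  0.55  1.71 -0.18  1.17 -0.84]
lin [-0.0025, 0.0036, 0.0134] twist [-37.79, -0.18, 0.13]
```

```bash
python3 -m creep '[{"linear":[0,0.001,0.003],"twist":[-6,0,0],"fingers":1},{"linear":[0,0.002,0.005],"twist":[-12,0,0],"fingers":1},{"linear":[0,0.003,0.008],"twist":[-18,0,0],"fingers":1},{"linear":[0,0.004,0.011],"twist":[-24,0,0],"fingers":1},{"linear":[0,0.004,0.013],"twist":[-30,0,0],"fingers":1},{"linear":[0,0.004,0.013],"twist":[-35,0,0],"fingers":1},{"linear":[0,0.004,0.013],"twist":[-37.8,0,0],"fingers":1},{"linear":[0,0.004,0.013],"twist":[-37.8,0,0],"fingers":1}]'; python3 go.py .595 .15 .062 -1
python3 - <<'E'
from bench import viewer,nets
from h import *
for n in ("scene","top"):
    p,d=viewer.get_image(n); np.savez(n+"6.npz",p=p,d=d,**viewer.camera_params(n))
    for l in ("clip_pivot","tip_left","tip_right"):
        print(n,l,[(np.round(r['centre'],3).tolist(),round(r['conf'],2)) for r in nets.place_of(n,l)])
    q=p[180:330,190:350] if n=="scene" else p[130:290,200:400]
    cv2.imwrite(f"pics/{n}6.png",cv2.resize(q,None,fx=4,fy=4,interpolation=2)[:,:,::-1])
E
```

```text
time: 10.82
position: [0.5946, 0.1508, 0.1376]
tool_rot: [0.016, 1.574, -0.018]
ft_force: [0.1, 0.1, -1.3]
grip_width: 0.298
pos [0.5946 0.1508 0.1376] t 10.82 zang -1.24 F [ 0.1  0.1 -1.3] w 0.298 q [-0.67  0.33  0.45  1.68 -0.15  1.18 -0.19]
lin [0.0756, -0.0008, 0.0007] twist [-0.24, -0.21, 0.05]
scene clip_pivot [([0.597, 0.101, 0.139], 0.67)]
scene tip_left []
scene tip_right [([0.599, 0.002, 0.056], 0.4)]
top clip_pivot [([0.598, 0.099, 0.135], 0.55)]
top tip_left [([0.608, 0.058, 0.138], 0.72)]
top tip_right [([0.582, 0.057, 0.139], 0.48), ([0.596, -0.065, 0.001], 0.33)]
```

View pics/scene6.png

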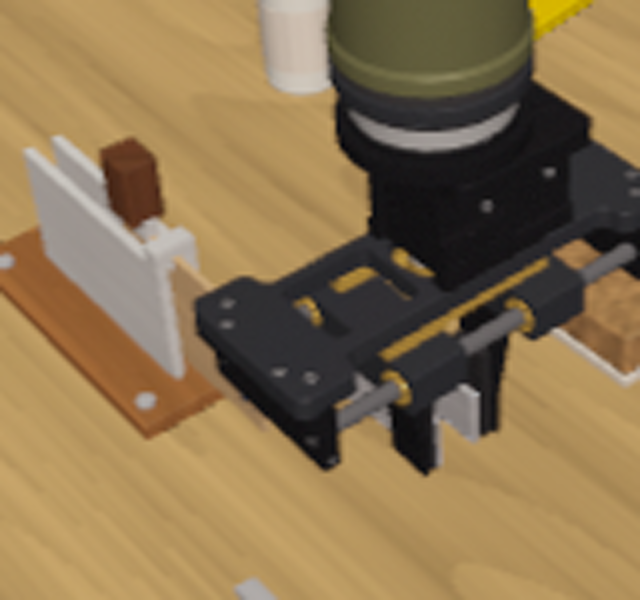

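View pics/top6.png

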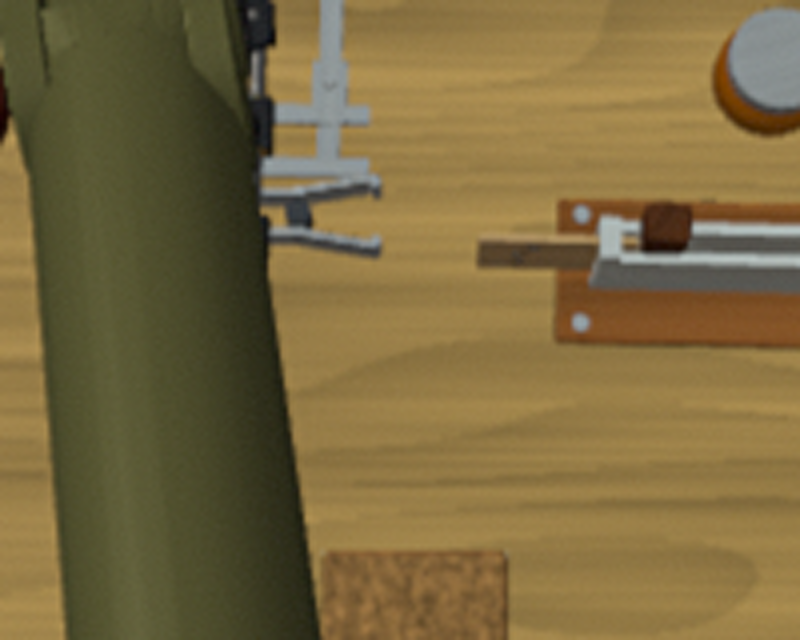

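The top view shows the gaping jaws at (370,185) and (375,245) in the crop, pointing at the card edge at (480,252). The lip midpoint x is about 0.595, which matches the card. Lower, check, then slide in.

```bash
python3 -m creep '[{"linear":[0.015,0,0],"twist":[0,0,0],"fingers":1},{"linear":[0.035,0,0],"twist":[0,0,0],"fingers":1},{"linear":[0.055,0,0],"twist":[0,0,0],"fingers":1},{"linear":[0.07,0,0],"twist":[0,0,0],"fingers":1},{"linear":[0.077,0,0],"twist":[0,0,0],"fingers":1},{"linear":[0.077,0,0],"twist":[0,0,0],"fingers":1},{"linear":[0.077,0,0],"twist":[0,0,0],"fingers":1}]'; python3 go.py .595 .081 .062 -1
python3 - <<'E'
from bench import viewer,nets
from h import *
for n in ("top",):
    p,d=viewer.get_image(n); np.savez(n+"7.npz",p=p,d=d,**viewer.camera_params(n))
    for l in ("clip_pivot","tip_left","tip_right"):
        print(n,l,[(np.round(r['centre'],3).tolist(),round(r['conf'],2)) for r in nets.place_of(n,l)])
    W=pts(d,viewer.camera_params(n)["K"],viewer.camera_params(n)["cam_to_world"])
    q=W[inbox(W,[.56,.05,.06],[.64,.075,.1])]; print(q.round(4)[::3].tolist())
    q=W[inbox(W,[.56,-.05,.085],[.63,.03,.098])];print(q.min(0),q.max(0))
E
```

```text
time: 11.8
position: [0.5962, 0.1511, 0.0634]
tool_rot: [0.018, 1.57, -0.018]
ft_force: [-0.4, -0.4, -1.1]
grip_width: 0.297
pos [0.5962 0.1511 0.0634] t 11.8 zang -1.31 F [-0.4 -0.4 -1.1] w 0.297 q [-0.65  0.4   0.44  1.74 -0.19  1.04 -0.17]
lin [0.0014, -0.0701, 0.0004] twist [-0.31, 0.01, 0.0]
top clip_pivot [([0.599, 0.1, 0.06], 0.55)]
top tip_left [([0.611, 0.06, 0.062], 0.83)]
top tip_right []
[[0.6146, 0.0689, 0.078], [0.6137, 0.0618, 0.082], [0.6127, 0.0713, 0.076], [0.6123, 0.0642, 0.0779], [0.6119, 0.0572, 0.0795], [0.611, 0.0691, 0.0729], [0.6104, 0.0619, 0.0757], [0.6109, 0.0741, 0.0633], [0.6097, 0.0597, 0.0687], [0.5796, 0.0735, 0.0738], [0.5791, 0.0664, 0.0767], [0.5791, 0.0594, 0.0766], [0.5781, 0.0712, 0.07], [0.5766, 0.064, 0.0771], [0.577, 0.057, 0.0755], [0.5772, 0.0691, 0.063], [0.5756, 0.0618, 0.0705], [0.5753, 0.062, 0.0605]]
[ 0.59084244 -0.04986061  0.08504993] [ 0.5963053  -0.00105392  0.09766883]
```

```bash
python3 -m creep '[{"linear":[0,-0.01,-0.001],"twist":[0,0,0],"fingers":1},{"linear":[0,-0.022,-0.0015],"twist":[0,0,0],"fingers":1},{"linear":[0,-0.034,-0.0015],"twist":[0,0,0],"fingers":1},{"linear":[0,-0.046,-0.0015],"twist":[0,0,0],"fingers":1},{"linear":[0,-0.057,-0.0015],"twist":[0,0,0],"fingers":1},{"linear":[0,-0.065,-0.0015],"twist":[0,0,0],"fingers":1},{"linear":[0,-0.07,-0.0015],"twist":[0,0,0],"fingers":1},{"linear":[0,-0.07,-0.0015],"twist":[0,0,0],"fingers":1}]'; python3 -m creep '[{"linear":[0,0,0],"twist":[0,0,0],"fingers":1},{"linear":[0,0,0],"twist":[0,0,0],"fingers":1},{"linear":[0,0,0],"twist":[0,0,0],"fingers":1}]'; python3 go.py .595 .081 .062 -1
python3 - <<'E'
from bench import viewer,nets
from h import *
for n in ("scene","top"):
    p,d=viewer.get_image(n); np.savez(n+"8.npz",p=p,d=d,**viewer.camera_params(n))
    for l in ("clip_pivot","tip_left","tip_right","card_edge","slide_grip"):
        print(n,l,[(np.round(r['centre'],3).tolist(),round(r['conf'],2)) for r in nets.place_of(n,l)])
    q=p[180:330,170:330] if n=="scene" else p[150:230,250:350]
    cv2.imwrite(f"pics/{n}8.png",cv2.resize(q,None,fx=5,fy=5,interpolation=2)[:590,:,::-1])
E
```

```text
time: 12.67
position: [0.5929, 0.079, 0.0632]
tool_rot: [0.019, 1.571, -0.02]
ft_force: [-0.0, -0.8, -0.6]
grip_width: 0.294
time: 12.92
position: [0.5928, 0.0822, 0.063]
tool_rot: [0.017, 1.571, -0.016]
ft_force: [-0.8, -0.3, -0.6]
grip_width: 0.3
pos [0.5928 0.0822 0.063 ] t 12.92 zang -1.22 F [-0.8 -0.3 -0.6] w 0.3 q [-0.57  0.37  0.46  1.79 -0.19  1.03 -0.05]
lin [0.001, -0.0011, 0.0022] twist [-0.22, -0.0, -0.03]
scene clip_pivot [([0.596, 0.035, 0.068], 0.55)]
scene tip_left []
scene tip_right []
scene card_edge [([0.681, -0.329, 0.054], 0.73)]
scene slide_grip [([0.278, 0.225, 0.124], 0.94), ([0.684, -0.436, 0.127], 0.92), ([0.593, -0.104, 0.126], 0.67), ([0.715, -0.184, -0.002], 0.29)]
top clip_pivot [([0.592, 0.031, 0.062], 0.62)]
top tip_left [([0.606, -0.012, 0.064], 0.74)]
top tip_right [([0.58, -0.013, 0.063], 0.64)]
top card_edge [([0.678, -0.325, 0.056], 0.92), ([0.594, -0.004, 0.054], 0.74), ([0.275, 0.335, 0.061], 0.68), ([0.184, -0.227, 0.057], 0.53)]
top slide_grip [([0.684, -0.435, 0.123], 0.87), ([0.591, -0.101, 0.125], 0.76), ([0.197, -0.335, 0.125], 0.71), ([0.276, 0.23, 0.128], 0.53)]
```

View pics/top8.png

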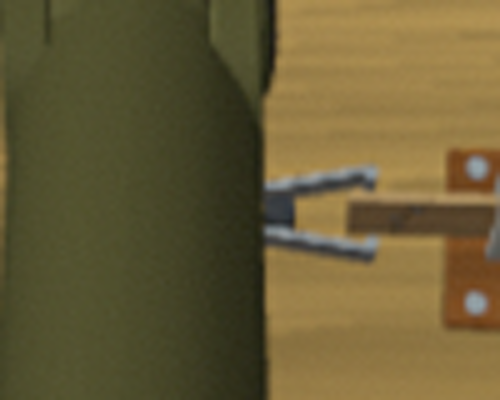

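View pics/scene8.png

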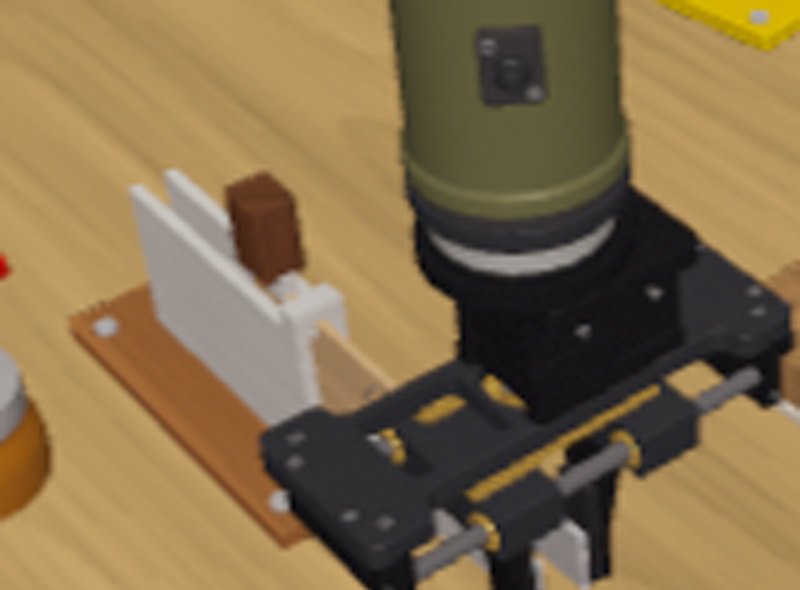

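The edge stands between the jaws, but it is only about 8–15 mm in depending on the estimate. I'll go 5 mm deeper for margin and let it settle.

```bash
python3 -m creep '[{"linear":[0,-0.003,0.0005],"twist":[0,0,0],"fingers":1},{"linear":[0,-0.005,0.0005],"twist":[0,0,0],"fingers":1},{"linear":[0,-0.005,0.0005],"twist":[0,0,0],"fingers":1},{"linear":[0,-0.005,0.0005],"twist":[0,0,0],"fingers":1},{"linear":[0,-0.005,0.0005],"twist":[0,0,0],"fingers":1},{"linear":[0,-0.005,0.0005],"twist":[0,0,0],"fingers":1},{"linear":[0,-0.005,0.0005],"twist":[0,0,0],"fingers":1},{"linear":[0,-0.005,0.0005],"twist":[0,0,0],"fingers":1}]'; python3 go.py .595 .081 .062 -1
python3 - <<'E'
from bench import viewer,nets
from h import *
for n in ("top","scene"):
    p,d=viewer.get_image(n)
    for l in ("clip_pivot","tip_left","tip_right","card_edge","slide_grip"):
        print(l,[(np.round(r['centre'],3).tolist(),round(r['conf'],2)) for r in nets.place_of(n,l) if abs(r['centre'][0]-.594)<.03])
    W=pts(d,viewer.camera_params(n)["K"],viewer.camera_params(n)["cam_to_world"])
    q=W[inbox(W,[.5,-.26,.136],[.68,-.02,.146])]
    if len(q): print(n,cv2.minAreaRect((q[:,:2]*1000).astype(np.float32)))
    if n=="top": cv2.imwrite("pics/top9.png",cv2.resize(p[150:230,270:370],None,fx=6,fy=6,interpolation=2)[:,:,::-1])
E
```

```text
time: 14.18
position: [0.5932, 0.0762, 0.0631]
tool_rot: [0.018, 1.571, -0.018]
ft_force: [0.3, 0.4, -0.8]
grip_width: 0.297
pos [0.5932 0.0762 0.0631] t 14.18 zang -1.29 F [ 0.3  0.4 -0.8] w 0.297 q [-0.56  0.37  0.47  1.79 -0.19  1.03 -0.04]
lin [0.0011, 0.0049, 0.0017] twist [-0.29, 0.0, -0.01]
clip_pivot [([0.594, 0.024, 0.059], 0.61)]
tip_left [([0.607, -0.017, 0.061], 0.8)]
tip_right [([0.578, -0.02, 0.065], 0.68)]
card_edge [([0.596, -0.003, 0.052], 0.72)]
slide_grip []
top ((591.921142578125, -103.52465057373047), (23.361719131469727, 24.97249984741211), 0.41185662150382996)
clip_pivot [([0.592, 0.03, 0.067], 0.45)]
tip_left []
tip_right []
card_edge []
slide_grip [([0.593, -0.102, 0.129], 0.74)]
scene ((593.0278930664062, -100.29742431640625), (21.115989685058594, 25.94969940185547), 0.0980701819062233)
```

View pics/top9.png

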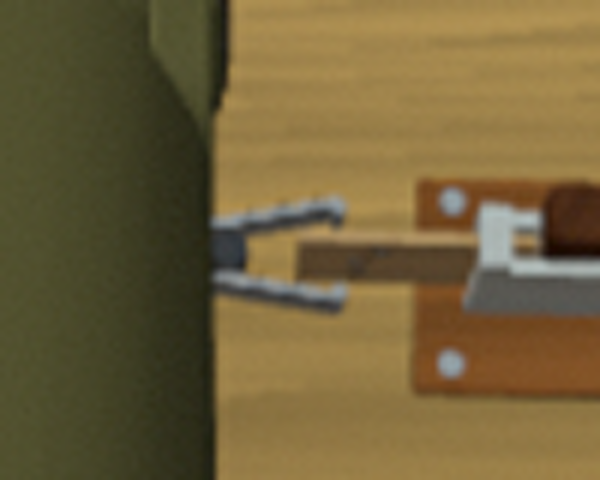

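The lips straddle the card, about 15 mm in from the edge at (298,260) and clear on both sides. The grip has not moved, and the wrist force has no sideways load. Handing in.

```bash
python3 -c "
from bench import job; print(job.close_job())"
```

```text
the job is handed in; nothing more can be done
None
```

I slid the grip to its end stop, picked up the clip by its handles and squeezed it to its stop. I then brought it in from beyond the card's free edge and handed the job in at about 15 s. No verdict was reported.

**Last checks**
- **Clip opening:** the fingers stand about 26 mm apart, which is the clip's full-open stop. The networks placed the lips at x 0.607 and 0.578, with the card at about x 0.594.
- **Position on the card:** the lips are about 14–20 mm in from the free edge, and the pivot is about 25 mm outside it. The clip is about 63 mm above the bench, against the card's mid-height of 56 mm.
- **Contact:** wrist force was under 1 N, so nothing suggested the clip was touching the card or holder.

**What disagreed or went wrong**
- **Carriage travel:** the depth pictures gave 75–76 mm of grip travel and the arm gave 79.5 mm, against 80 mm nominal. I took the carriage to be at its stop because it pushed back with 9.7 N, well above the 3 N it takes to slide. The card also looked the same in the scene camera before and after I let go.
- **Card edge position:** estimates ranged from y -0.004 to +0.005 m, so I went in 5 mm deeper for margin.
- **Stray move:** when releasing the grip, my first row carried an unwanted forward shift. The scene pictures showed the carriage did not move.

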